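# Start the clamp screw of a valve test fixture

### The job

A steel bridge clamps a brass valve on the test fixture with two black knob screws; the one standing higher only rests on its thread. Take its knob and, pressing only lightly so as not to force the thread, turn it backward (anticlockwise from above) until you feel it drop into the thread, then forward one full turn, and finish with your hand still holding the knob, keeping it there. Leave the other screw and the loose things on the bench as they are.

Things in the scene. Friction and masses are not known exactly. Their poses are not given: they have to be found in the camera images.
- fixture: fixed aluminium base plate 95 x 260 x 15 mm on the bench; origin at bench level under the brass valve at its middle, y along the plate and bridge, z up. The steel bridge (42 x 218 mm) lies from 82 to 102 mm above the bench; its screws stand at y = +85 mm (the one to start) and y = -85 mm
- screw: captive clamp screw to start: round fluted black knob, 50 mm diameter, 26 mm high, on a steel spindle; about 0.3 kg. Single-start right-hand thread, 24 mm diameter, 5 mm pitch. It cannot tilt; it only turns and slides up and down in the bridge, freely, falling by its own weight. Origin on its axis, 76 mm below the knob's underside, 102 mm below its top; z up
- knob (a point): centre of that knob's top face, 0.156 to 0.160 m above the bench at the start, where the screw rests on the end of the boss's thread. Turned backward it climbs 5 mm a turn, to 0.160 m at most, then drops one pitch (5 mm) to 0.155 m; from there each turn forward takes it 5 mm further down
- screw_turn (a joint): angle of that screw in rad about its upright axis, growing as it is turned forward (clockwise from above), counted over several turns; 1.9 to 3.7 at the start. The thread's start is not the same each time: the drop comes 0.6 to 5.0 rad backward of the start; after the drop there is 0.8 mm of axial play in the thread
- boss: upright steel threaded boss that the screw goes into, 39 mm in diameter, fixed on the fixture's base plate under the bridge; its mouth is 62 mm above the bench, its origin on its axis 15 mm above the bench
- other_knob (a point): centre of the top face of the other, identical knob, already started and 0.140 m above the bench; to be left alone
- other_screw (a joint): angle of the other screw in rad, 0 at the start
- spare_valve: loose brass valve body, about 42 mm wide and 56 mm high, standing on the bench beside the fixture; origin at the centre of its underside
- spanner: loose steel spanner 170 mm long, lying on the bench beside the fixture
- parts_bin: loose black bin 100 x 150 x 65 mm with brass fittings, standing on the bench beside the fixture; origin at the centre of its underside

How it is judged:
By the outcome, as a careful person would: the job done as asked, in the order asked, and still so for the second after the job is handed in, while the arm keeps its last pose, push and grip.
It also fails if it takes over 67 s, if anything falls off the work surface, if the arm or the gripper's body presses on something with over 40 N, if the wrist force passes 120 N, or if a joint passes its speed limit or range.

### The arm

A 6-joint arm with a two-finger parallel gripper is mounted at the origin on the work surface. World frame = base frame: x ahead of the robot, y to its left, z up, the work surface at z = 0. Lengths are in m, angles in degrees, forces in N, time in s.
With the tool pointing down it reaches from about 0.4 to 0.825 m from the base axis. Payload 7 kg.
Tool frame: the origin (TCP) lies between the finger pads; the fingertips stand 8 mm ahead of it and the grasp point (between the pads) lies 11 mm behind it; z points along the fingers, y is the line along which they close (so a half turn about z gives the same grasp; the last joint's range is limited). The gripper opens to 88 mm and grips with 3 to 60 N. Pads are 19 mm wide; open, the fingers measure 130 mm over their backs; the gripper's body (78 mm by 193 mm) begins 47 mm behind the grasp point.
Start: joints at [79.819, 20.546, 0.682, 0, -70.136, -16.507], TCP at [0.303, 0.603, 0.235] pointing down, gripper open.
Joint ranges: [-176.03, 176.03], [-82.01, 121.73], [-58.28, 71.71], [-173.87, 95.51], [-174.79, -0.11], [-173.66, 173.66]. Speed limits (degrees/s): [136.94, 136.94, 172.46, 180, 180, 180].

### API

Orientations are given as [roll, pitch, yaw] about the fixed x, y, z axes, in that order (R = Rz(yaw) Ry(pitch) Rx(roll)).
In Python, from workcell import ctrl, optics, spotter gives the robot as it stands. The module is installed in compiled form; this text tells all that it offers.
- The arm moves only by the tool servo_tool, never from a script. Its argument "motion" is a list of rows, each a list of 7 numbers: the shift along the tool's x, y, z in parts of the range, where 1.0 means 40 cm, then the turn, a rotation vector about the tool's x, y, z in a scale on which 1.0 is 180 degrees, then the closure, from -1 (fully open) to 1 (shut). A call has 1 to 12 rows; each row is the pose to reach, as a shift and turn from the pose commanded when the call began, along the tool's axes at that moment; what a row does not reach only later rows make up. A row lasts 1/10 s, in which the tool goes at most 50 mm and 8.59 degrees, less where a joint would pass 70% of its speed; a pose out of reach is approached as far as the arm can. Shift and turn numbers lie between -1 and 1, and a call with a number outside is refused. A call with a gripper value outside its range is refused whole. The fingers move at their own pace and stop on an object; "grip_force" is the grip in N (left out, the last holds). Time passes only in rows, so rows that repeat a pose let the fingers close. It gives the time, the measured TCP pose, the force, the opening and the grip force at its end, in the units of the state.
- ctrl.get_obs(): the state, without advancing time (a new reading comes with each control period).
- optics.read_camera(name): name is "side" or "top" or "wrist"; returns (picture, depth): 420x560x3 uint8, red, green, blue; 420x560 float32, m along the optical axis (not along the pixel's ray), 0 where there is no reading.
- optics.camera_model(name): a dict with "vfov" (degrees; the focal length in pixels is half the picture's height over the tangent of half this angle, whatever the lens; pixels are square), "cx", "cy" (the principal point, pixels), "R" (3x3) and "t" (3): a world point X has camera coordinates R X + t. Camera axes: x right, y down, z forward; pixel columns grow to the right and rows downward; lengths in m; the calibration is good to about 2 mm. A picture is of the moment at which its call begins: read the wrist's pose just before it. camera_model takes no time and is no camera call; for the wrist camera it gives the pose at the moment of the call.
- ctrl.finish_job(): hands the job in; it is judged then, once.
Trained networks look in the newest picture that a camera, given by its name, has taken for a name from the list of things; names that differ only in an ending like _2 or _b are one class to them, and where a whole thing is asked for, a point or a joint stands for the part that bears it (a point fixed in the world has none). Each returns a list of dicts, best first, with "conf" (0 to 1); they miss things now and then, are a little off and sometimes report something else, mostly with a low value. They report only what shows in the picture. A call takes as long as a camera call.
- spotter.masks_of(camera, target): "pixels" (420x560 bool, what is visible of it) and "box" ([left, top, width, height] in pixels, round what is visible of it).
- spotter.landmark_of(camera, target): "point" ([row, column] in pixels: a listed point, or the origin of a listed thing).
The state is a dict: "t": time; "joints": joint angles; "dq": joint speeds; "joint_torque": joint torques, N m; "tcp_pos": TCP position; "tcp_rot": TCP orientation; "force": force on the tool from outside, world axes, zero at the start; "wrist_torque": the same for the moment, N m; "width": finger opening in m; "grip_force": force on a finger pad.
Only numpy, scipy, OpenCV 4.12 (cv2) and the standard library are available. Lean on these libraries where they do the work, as an engineer would, in place of code of your own. Each camera call takes 0.05 s, during which the arm holds its last target. There are 200 camera calls.

## Working session

There is one attempt and no reset: what is moved stays moved. The work goes in short steps, Python scripts to look and compute and a tool call to move; the robot and the scene stay as the last step left them, time stands still between calls to the robot, and variables do not carry over. Pictures are saved under pics/ and viewed, at most 10 in all, crops included, and the job is handed in when it is done.

Besides the shell and the picture viewer there is one more tool, called after "Call:" by a JSON object that holds its "name" and its "arguments", one argument or row to a line. servo_tool: Moves the arm, as the interface text tells. Its arguments: {"type":"object","properties":{"motion":{"type":"array"},"grip_force":{"type":"number"}},"required":["motion"]}

```bash
mkdir -p pics
cat > h.py <<'E'
import numpy as np, cv2
from workcell import ctrl, optics, spotter
def unproj(m,r,c,d):
    f=210/np.tan(np.radians(m["vfov"])/2)
    p=np.array([(c-m["cx"])/f*d,(r-m["cy"])/f*d,d])
    return np.array(m["R"]).T@(p-np.array(m["t"]))
def cloud(m,dep):
    f=210/np.tan(np.radians(m["vfov"])/2)
    r,c=np.mgrid[:420,:560]
    p=np.stack([(c-m["cx"])/f*dep,(r-m["cy"])/f*dep,dep],-1)
    return (p-np.array(m["t"]))@np.array(m["R"])
E
python3 - <<'E'
from h import *
o=ctrl.get_obs();print({k:np.round(v,3) for k,v in o.items()})
ims=[]
for n in ["side","top","wrist"]:
    m=optics.camera_model(n);im,d=optics.read_camera(n);ims.append(im)
    print(n,m["vfov"],np.round(m["R"],2).tolist(),np.round(m["t"],3))
    P=cloud(m,d)
    for t in ["knob","other_knob","fixture"]:
        for l in spotter.landmark_of(n,t)[:2]:
            r,c=l["point"];ri,ci=int(round(r)),int(round(c))
            if 0<=ri<420 and 0<=ci<560: print(n,t,round(l["conf"],2),np.round([r,c]),np.round(unproj(m,r,c,d[ri,ci]),4))
    for k in spotter.masks_of(n,"screw")[:2]:
        Q=P[k["pixels"]&(d>0)]; zt=np.percentile(Q[:,2],95);T=Q[abs(Q[:,2]-zt)<.003]
        print(n,"screw",round(k["conf"],2),k["box"],"topz",round(zt,4),"ctr",np.round((T.min(0)+T.max(0))/2,4),np.round(T.max(0)-T.min(0),3))
cv2.imwrite("pics/a.png",cv2.resize(np.vstack([np.hstack(ims[:2]),np.hstack([ims[2],ims[2]*0])]),(800,600))[:,:,::-1])
E
```

```text
{'t': np.float64(0.0), 'joints': array([ 7.9819e+01,  2.0589e+01,  6.3200e-01, -1.9000e-02, -7.0134e+01,
       -1.6508e+01]), 'dq': array([-0.055, -0.045, -0.06 , -0.046,  0.09 , -0.117]), 'joint_torque': array([ 1.0000e-03, -5.8271e+01,  2.9305e+01,  6.9970e+00,  7.0000e-03,
       -0.0000e+00]), 'tcp_pos': array([0.303, 0.603, 0.234]), 'tcp_rot': array([ 1.79908e+02, -9.00000e-03, -2.66950e+01]), 'force': array([ 0.172, -0.343, -0.473]), 'wrist_torque': array([-0.033,  0.022, -0.036]), 'grip_force': np.float64(0.0), 'width': np.float64(0.087)}
side 42.076060727386775 [[0.9, -0.44, 0.01], [-0.33, -0.69, -0.64], [0.29, 0.57, -0.77]] [-0.502  0.304  0.85 ]
side knob 0.89 [292. 256.] [ 0.4617 -0.1093  0.1611]
side other_knob 0.88 [248. 351.] [ 0.6354 -0.0921  0.1428]
side fixture 0.87 [320. 302.] [ 0.5393 -0.1169  0.0264]
side screw 0.95 [239.5, 276.5, 36.1, 38.4] topz 0.1613 ctr [ 0.4619 -0.1097  0.1607] [0.047 0.046 0.005]
top 56.82996636304528 [[-0.01, -1.0, -0.01], [-1.0, 0.01, -0.02], [0.02, 0.01, -1.0]] [0.046 0.551 0.887]
top knob 0.56 [253. 356.] [ 0.4608 -0.1073  0.1585]
top other_knob 0.78 [165. 346.] [ 0.6305 -0.093   0.1426]
top fixture 0.73 [210. 343.] [ 0.5445 -0.0936  0.1014]
top screw 0.65 [344.4, 240.9, 27.5, 23.9] topz 0.1612 ctr [ 0.4623 -0.1087  0.1606] [0.047 0.047 0.005]
wrist 69.08327455554841 [[-0.45, -0.89, -0.0], [-0.86, 0.43, 0.28], [-0.25, 0.12, -0.96]] [ 0.674 -0.034  0.391]
```

View pics/a.png

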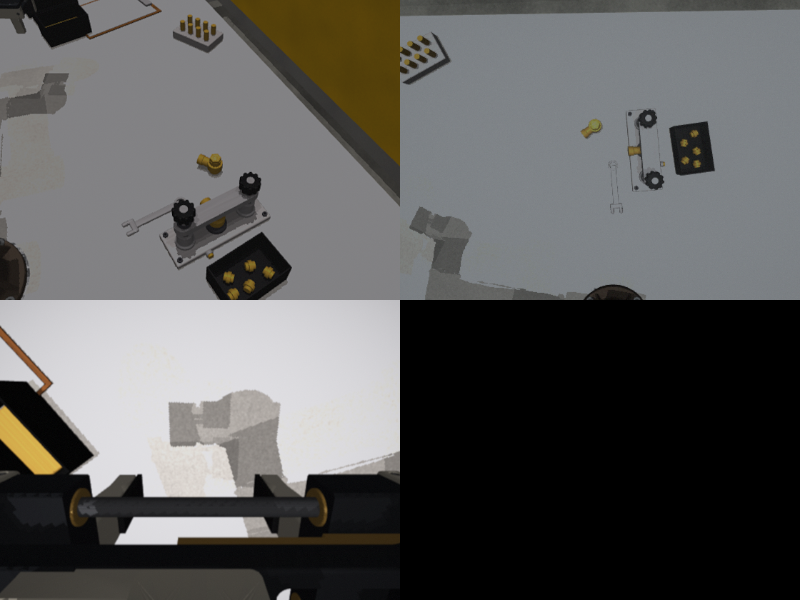

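The near knob (pixel about 183,212 in the side view) stands at (0.462, -0.109), with its top near 0.159. The other knob is at (0.632, -0.093). The bench items lie clear of the path, so I'm moving over while winding the wrist to the forward end of its range.

The rows are not in the units I measure in: shifts go in shares of 40 cm and turns go in shares of 180 degrees. I convert before sending: 36.7 cm / 40 = 0.9175, 35.5 cm / 40 = 0.8875, 102 degrees / 180 = 0.5667.

Call:
{"name": "servo_tool", "arguments": {
  "motion": [
    [0.025,0.03,0,0,0,0.0472,-1],
    [0.075,0.0925,0,0,0,0.0944,-1],
    [0.15,0.1825,0,0,0,0.1417,-1],
    [0.225,0.275,0,0,0,0.1889,-1],
    [0.3,0.3675,0,0,0,0.2361,-1],
    [0.375,0.4575,0,0,0,0.2833,-1],
    [0.45,0.55,0,0,0,0.3306,-1],
    [0.525,0.6425,0,0,0,0.3778,-1],
    [0.6,0.735,0,0,0,0.425,-1],
    [0.675,0.825,0,0,0,0.4722,-1],
    [0.725,0.8875,0,0,0,0.5194,-1],
    [0.75,0.9175,0,0,0,0.5667,-1]
  ]
}}

```text
t: 1.95
tcp_pos: [0.4064, 0.138, 0.235]
tcp_rot: [-180.0, 0.1, -129.1]
force: [0.6, -0.5, 0.4]
width: 0.0877
grip_force: 0.0
```

Scaled: -19.8 cm / 40 = -0.495, -19.4 cm / 40 = -0.485, 102 degrees / 180 = 0.5667.

Call:
{"name": "servo_tool", "arguments": {
  "motion": [
    [0.025,-0.03,0,0,0,0.0472,-1],
    [0.0625,-0.0775,0,0,0,0.0944,-1],
    [0.1125,-0.14,0,0,0,0.1417,-1],
    [0.1625,-0.2025,0,0,0,0.1889,-1],
    [0.2125,-0.265,0,0,0,0.2361,-1],
    [0.2625,-0.3275,0,0,0,0.2833,-1],
    [0.3125,-0.39,0,0,0,0.3306,-1],
    [0.35,-0.4375,0,0,0,0.3778,-1],
    [0.375,-0.4675,0,0,0,0.425,-1],
    [0.3875,-0.485,0,0,0,0.4722,-1],
    [0.395,-0.495,0,0,0,0.5194,-1],
    [0.395,-0.495,0,0,0,0.5667,-1]
  ]
}}

```text
t: 3.15
tcp_pos: [0.4622, -0.1074, 0.2346]
tcp_rot: [180.0, 0.0, 128.9]
force: [-0.1, -0.5, -0.6]
width: 0.0872
grip_force: 0.0
```

Run:
```python
from h import *
o=ctrl.get_obs();print(np.round(o["joints"],1),np.round(o["tcp_pos"],4),np.round(o["tcp_rot"],1))
for n in ["wrist","side"]:
    m=optics.camera_model(n);im,d=optics.read_camera(n);P=cloud(m,d)
    print(n,[(round(l["conf"],2),np.round(l["point"])) for l in spotter.landmark_of(n,"knob")[:2]])
    for k in spotter.masks_of(n,"screw")[:2]:
        Q=P[k["pixels"]&(d>0)]; zt=np.percentile(Q[:,2],90);T=Q[abs(Q[:,2]-zt)<.003]
        ctr,rad=cv2.minEnclosingCircle(T[:,:2].astype(np.float32)*1000)
        print(n,round(k["conf"],2),k["box"],round(zt,4),np.round(ctr,1),round(rad,1))
    if n=="wrist": cv2.imwrite("pics/b.png",im[:,:,::-1])
```

```text
[  10.8    1.3  -23.7    0.   -65.  -151.9] [ 0.4622 -0.1074  0.2346] [180.    0.  128.9]
wrist [(0.57, array([226., 278.]))]
wrist 0.89 [248.6, 188.1, 60.7, 61.5] 0.16 [ 462.8 -110.4] 24.7
side [(0.88, array([289., 256.]))]
side 0.85 [242.1, 277.8, 31.8, 38.4] 0.1608 [ 462.7 -110.6] 24.1
```

View pics/b.png

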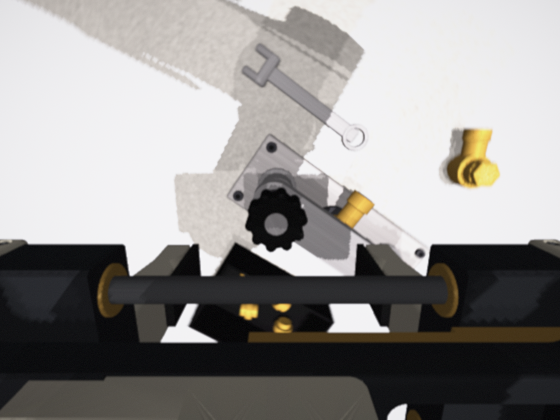

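Scaled: 9.85 cm / 40 = 0.2463, 9.5 cm / 40 = 0.2375.

Call:
{"name": "servo_tool", "arguments": {
  "motion": [
    [-0.0058,-0.0033,0.025,0,0,0,-1],
    [-0.0058,-0.0033,0.075,0,0,0,-1],
    [-0.0058,-0.0033,0.125,0,0,0,-1],
    [-0.0058,-0.0033,0.175,0,0,0,-1],
    [-0.0058,-0.0033,0.2125,0,0,0,-1],
    [-0.0058,-0.0033,0.2375,0,0,0,-1],
    [-0.0058,-0.0033,0.2463,0,0,0,-1],
    [-0.0058,-0.0033,0.2463,0,0,0,-1]
  ]
}}

```text
t: 4.25
tcp_pos: [0.4625, -0.1093, 0.1358]
tcp_rot: [-180.0, -0.0, 129.3]
force: [0.0, -0.8, -0.8]
width: 0.0876
grip_force: 0.0
```

Call:
{"name": "servo_tool", "arguments": {
  "motion": [
    [0,0,0,0,0,0,-0.4],
    [0,0,0,0,0,0,0],
    [0,0,0,0,0,0,0.3],
    [0,0,0,0,0,0,1],
    [0,0,0,0,0,0,1],
    [0,0,0,0,0,0,1],
    [0,0,0,0,0,0,1],
    [0,0,0,0,0,0,1],
    [0,0,0,0,0,0,1],
    [0,0,0,0,0,0,1]
  ],
  "grip_force": 15
}}

```text
t: 5.25
tcp_pos: [0.4624, -0.1095, 0.1361]
tcp_rot: [-180.0, -0.0, 129.3]
force: [-2.8, -3.4, 2.7]
width: 0.0502
grip_force: 15.0
```

Scaled: -0.05 cm / 40 = -0.0013.

Call:
{"name": "servo_tool", "arguments": {
  "motion": [
    [0,-0.0013,0.0013,0,0,0,1],
    [0,-0.0013,0.0013,0,0,0,1],
    [0,-0.0013,0.0013,0,0,0,1]
  ]
}}

```text
t: 5.55
tcp_pos: [0.4624, -0.1095, 0.1359]
tcp_rot: [180.0, 0.0, 129.3]
force: [-2.4, -1.2, 5.8]
width: 0.0497
grip_force: 15.0
```

Scaled: -0.045 cm / 40 = -0.0011, -0.035 cm / 40 = -0.0009, -30 degrees / 180 = -0.1667.

Call:
{"name": "servo_tool", "arguments": {
  "motion": [
    [0,0,-0.0003,0,0,-0.0333,1],
    [0,0,-0.0005,0,0,-0.0778,1],
    [0,0,-0.0009,0,0,-0.1222,1],
    [0,0,-0.0011,0,0,-0.1667,1],
    [0,0,-0.0011,0,0,-0.1667,1]
  ]
}}

```text
t: 6.05
tcp_pos: [0.4623, -0.1096, 0.1364]
tcp_rot: [-180.0, 0.0, 159.6]
force: [-3.7, -0.9, 7.5]
width: 0.0496
grip_force: 15.0
```

Scaled: -0.06 cm / 40 = -0.0015, -0.045 cm / 40 = -0.0011, -30 degrees / 180 = -0.1667.

Call:
{"name": "servo_tool", "arguments": {
  "motion": [
    [0,0,-0.0004,0,0,-0.0333,1],
    [0,0,-0.0008,0,0,-0.0778,1],
    [0,0,-0.0011,0,0,-0.1222,1],
    [0,0,-0.0015,0,0,-0.1667,1],
    [0,0,-0.0015,0,0,-0.1667,1]
  ]
}}

```text
t: 6.55
tcp_pos: [0.4623, -0.1097, 0.1369]
tcp_rot: [-180.0, 0.0, -170.5]
force: [-3.4, -2.7, 5.7]
width: 0.0496
grip_force: 15.0
```

Scaled: -0.042 cm / 40 = -0.0011, -0.03 cm / 40 = -0.0008, -30 degrees / 180 = -0.1667.

Call:
{"name": "servo_tool", "arguments": {
  "motion": [
    [0,0,-0.0003,0,0,-0.0333,1],
    [0,0,-0.0005,0,0,-0.0778,1],
    [0,0,-0.0008,0,0,-0.1222,1],
    [0,0,-0.0011,0,0,-0.1667,1],
    [0,0,-0.0011,0,0,-0.1667,1]
  ]
}}

```text
t: 7.05
tcp_pos: [0.4622, -0.1098, 0.1366]
tcp_rot: [-180.0, -0.0, -140.7]
force: [0.3, -4.7, -2.8]
width: 0.0497
grip_force: 15.0
```

The upward push vanished (+5.7 to -2.8 N) and the hand sank, so the thread has dropped. I'm stopping the backward turn and following it down.

Scaled: 0.36 cm / 40 = 0.009, 0.3 cm / 40 = 0.0075.

Call:
{"name": "servo_tool", "arguments": {
  "motion": [
    [0,0,0.0025,0,0,0,1],
    [0,0,0.005,0,0,0,1],
    [0,0,0.0075,0,0,0,1],
    [0,0,0.009,0,0,0,1],
    [0,0,0.009,0,0,0,1]
  ]
}}

```text
t: 7.55
tcp_pos: [0.4623, -0.1097, 0.1331]
tcp_rot: [-180.0, -0.0, -141.0]
force: [0.6, -5.4, -3.3]
width: 0.0498
grip_force: 15.0
```

Call:
{"name": "servo_tool", "arguments": {
  "motion": [
    [0,0,0.0013,0,0,0,1],
    [0,0,0.0025,0,0,0,1],
    [0,0,0.0025,0,0,0,1]
  ]
}}

```text
t: 7.85
tcp_pos: [0.4623, -0.1098, 0.1325]
tcp_rot: [-180.0, -0.0, -140.9]
force: [-0.1, -4.4, -0.8]
width: 0.05
grip_force: 15.0
```

Scaled: 0.138 cm / 40 = 0.0035, 0.132 cm / 40 = 0.0033, 80 degrees / 180 = 0.4444.

Call:
{"name": "servo_tool", "arguments": {
  "motion": [
    [0,0,0.0009,0,0,0.0222,1],
    [0,0,0.0011,0,0,0.0667,1],
    [0,0,0.0014,0,0,0.1111,1],
    [0,0,0.0016,0,0,0.1556,1],
    [0,0,0.002,0,0,0.2,1],
    [0,0,0.0023,0,0,0.2444,1],
    [0,0,0.0025,0,0,0.2889,1],
    [0,0,0.0028,0,0,0.3333,1],
    [0,0,0.003,0,0,0.3778,1],
    [0,0,0.0033,0,0,0.4222,1],
    [0,0,0.0035,0,0,0.4444,1],
    [0,0,0.0035,0,0,0.4444,1]
  ]
}}

```text
t: 9.05
tcp_pos: [0.4623, -0.1095, 0.1313]
tcp_rot: [180.0, 0.0, 139.1]
force: [-1.0, -3.1, 2.4]
width: 0.0493
grip_force: 15.0
```

Scaled: 0.028 cm / 40 = 0.0007, 0.016 cm / 40 = 0.0004, 20 degrees / 180 = 0.1111.

Call:
{"name": "servo_tool", "arguments": {
  "motion": [
    [0,0,0.0002,0,0,0.0222,1],
    [0,0,0.0004,0,0,0.0667,1],
    [0,0,0.0007,0,0,0.1111,1],
    [0,0,0.0007,0,0,0.1111,1]
  ]
}}

```text
t: 9.45
tcp_pos: [0.4624, -0.1094, 0.1309]
tcp_rot: [180.0, 0.0, 119.2]
force: [-1.2, -3.1, 2.6]
width: 0.0497
grip_force: 15.0
```

Call:
{"name": "servo_tool", "arguments": {
  "motion": [
    [0,0,0,0,0,0,-0.5],
    [0,0,0,0,0,0,-1],
    [0,0,0,0,0,0,-1],
    [0,0,0,0,0,0,-1],
    [0,0,0,0,0,0,-1],
    [0,0,0,0,0,0,-1]
  ]
}}

```text
t: 10.05
tcp_pos: [0.4622, -0.1095, 0.1307]
tcp_rot: [180.0, -0.0, 119.3]
force: [0.5, 0.0, 0.6]
width: 0.0863
grip_force: 0.0
```

Run:
```python
from h import *
o=ctrl.get_obs();print(o["t"],np.round(o["joints"],1),np.round(o["tcp_pos"],4),np.round(o["tcp_rot"],1),o["width"],o["force"])
n="side"
m=optics.camera_model(n);im,d=optics.read_camera(n);P=cloud(m,d)
for k in spotter.masks_of(n,"screw")[:2]:
    Q=P[k["pixels"]&(d>0)]; print(round(k["conf"],2),k["box"],np.round(np.percentile(Q[:,2],[50,75,90,95]),4))
im,d=optics.read_camera("wrist");cv2.imwrite("pics/c.png",im[:,:,::-1])
```

```text
10.05 [  10.5    7.3  -32.1   -0.   -50.5 -161.1] [ 0.4622 -0.1095  0.1307] [180.   -0.  119.3] 0.08628739952831348 [0.51208218 0.04728286 0.5624624 ]
```

View pics/c.png

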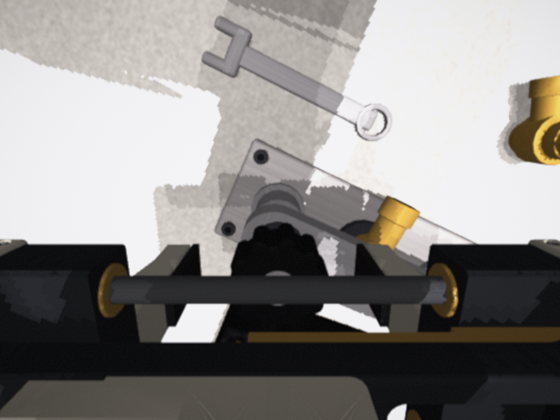

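Scaled: -96 degrees / 180 = -0.5333.

Call:
{"name": "servo_tool", "arguments": {
  "motion": [
    [0,0,0,0,0,-0.0444,-1],
    [0,0,0,0,0,-0.0889,-1],
    [0,0,0,0,0,-0.1333,-1],
    [0,0,0,0,0,-0.1778,-1],
    [0,0,0,0,0,-0.2222,-1],
    [0,0,0,0,0,-0.2667,-1],
    [0,0,0,0,0,-0.3111,-1],
    [0,0,0,0,0,-0.3556,-1],
    [0,0,0,0,0,-0.4,-1],
    [0,0,0,0,0,-0.4444,-1],
    [0,0,0,0,0,-0.4889,-1],
    [0,0,0,0,0,-0.5333,-1]
  ]
}}

```text
t: 11.4
tcp_pos: [0.4622, -0.1096, 0.1308]
tcp_rot: [180.0, -0.0, -144.4]
force: [0.3, 0.3, -0.1]
width: 0.0877
grip_force: 0.0
```

Scaled: -96 degrees / 180 = -0.5333.

Call:
{"name": "servo_tool", "arguments": {
  "motion": [
    [0,0,0,0,0,-0.0444,-1],
    [0,0,0,0,0,-0.0889,-1],
    [0,0,0,0,0,-0.1333,-1],
    [0,0,0,0,0,-0.1778,-1],
    [0,0,0,0,0,-0.2222,-1],
    [0,0,0,0,0,-0.2667,-1],
    [0,0,0,0,0,-0.3111,-1],
    [0,0,0,0,0,-0.3556,-1],
    [0,0,0,0,0,-0.4,-1],
    [0,0,0,0,0,-0.4444,-1],
    [0,0,0,0,0,-0.4889,-1],
    [0,0,0,0,0,-0.5333,-1]
  ]
}}

```text
t: 12.6
tcp_pos: [0.4623, -0.1096, 0.1308]
tcp_rot: [-180.0, -0.0, -48.4]
force: [-0.4, -0.2, -0.2]
width: 0.0875
grip_force: 0.0
```

Scaled: -96 degrees / 180 = -0.5333.

Call:
{"name": "servo_tool", "arguments": {
  "motion": [
    [0,0,0,0,0,-0.0444,-1],
    [0,0,0,0,0,-0.0889,-1],
    [0,0,0,0,0,-0.1333,-1],
    [0,0,0,0,0,-0.1778,-1],
    [0,0,0,0,0,-0.2222,-1],
    [0,0,0,0,0,-0.2667,-1],
    [0,0,0,0,0,-0.3111,-1],
    [0,0,0,0,0,-0.3556,-1],
    [0,0,0,0,0,-0.4,-1],
    [0,0,0,0,0,-0.4444,-1],
    [0,0,0,0,0,-0.4889,-1],
    [0,0,0,0,0,-0.5333,-1]
  ]
}}

```text
t: 13.8
tcp_pos: [0.4622, -0.1096, 0.1308]
tcp_rot: [-180.0, -0.0, 47.6]
force: [-0.3, 0.3, -0.7]
width: 0.0877
grip_force: 0.0
```

Call:
{"name": "servo_tool", "arguments": {
  "motion": [
    [0,0,0,0,0,0,-0.4],
    [0,0,0,0,0,0,0],
    [0,0,0,0,0,0,0.3],
    [0,0,0,0,0,0,1],
    [0,0,0,0,0,0,1],
    [0,0,0,0,0,0,1],
    [0,0,0,0,0,0,1],
    [0,0,0,0,0,0,1],
    [0,0,0,0,0,0,1],
    [0,0,0,0,0,0,1]
  ],
  "grip_force": 15
}}

```text
t: 14.8
tcp_pos: [0.4624, -0.1097, 0.1309]
tcp_rot: [180.0, -0.0, 47.3]
force: [1.8, -3.1, -1.1]
width: 0.0498
grip_force: 15.0
```

Run:
```python
from h import *
o=ctrl.get_obs();print(o["t"],np.round(o["joints"],1),np.round(o["tcp_pos"],4),np.round(o["tcp_rot"],1),o["width"],o["force"],o["wrist_torque"])
im,d=optics.read_camera("wrist");cv2.imwrite("pics/d.png",im[:,:,::-1])
```

```text
14.8 [ 10.5   7.3 -32.1   0.  -50.5 126.8] [ 0.4624 -0.1097  0.1309] [180.   -0.   47.3] 0.04980363766034815 [ 1.77572934 -3.07142089 -1.11903676] [-1.10032081 -0.65093718 -0.01580158]
```

View pics/d.png

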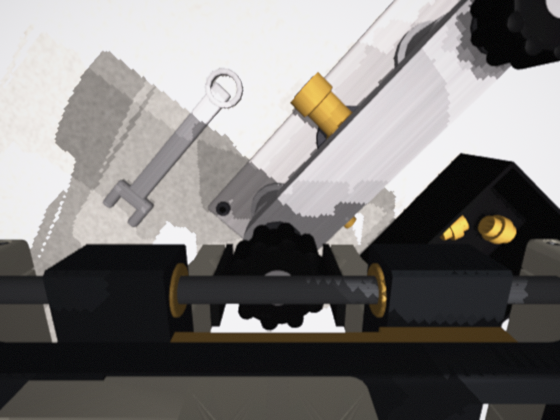

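The knob at (276,278) is gripped again, so I'm turning the remaining 265° forward.

Scaled: 0.152 cm / 40 = 0.0038, 0.122 cm / 40 = 0.0031, 90 degrees / 180 = 0.5.

Call:
{"name": "servo_tool", "arguments": {
  "motion": [
    [0,0,0.0008,0,0,0.0222,1],
    [0,0,0.0011,0,0,0.0667,1],
    [0,0,0.0014,0,0,0.1111,1],
    [0,0,0.0017,0,0,0.1556,1],
    [0,0,0.002,0,0,0.2,1],
    [0,0,0.0023,0,0,0.2444,1],
    [0,0,0.0025,0,0,0.2889,1],
    [0,0,0.0028,0,0,0.3333,1],
    [0,0,0.0031,0,0,0.3778,1],
    [0,0,0.0034,0,0,0.4222,1],
    [0,0,0.0036,0,0,0.4667,1],
    [0,0,0.0038,0,0,0.5,1]
  ]
}}

```text
t: 16.05
tcp_pos: [0.4624, -0.1096, 0.1295]
tcp_rot: [-180.0, -0.0, -43.0]
force: [0.5, -2.4, 1.2]
width: 0.0497
grip_force: 15.0
```

Scaled: 0.122 cm / 40 = 0.0031, 0.112 cm / 40 = 0.0028, 88 degrees / 180 = 0.4889.

Call:
{"name": "servo_tool", "arguments": {
  "motion": [
    [0,0,0.0003,0,0,0.0444,1],
    [0,0,0.0006,0,0,0.0889,1],
    [0,0,0.0008,0,0,0.1333,1],
    [0,0,0.0011,0,0,0.1778,1],
    [0,0,0.0014,0,0,0.2222,1],
    [0,0,0.0017,0,0,0.2667,1],
    [0,0,0.002,0,0,0.3111,1],
    [0,0,0.0023,0,0,0.3556,1],
    [0,0,0.0025,0,0,0.4,1],
    [0,0,0.0028,0,0,0.4444,1],
    [0,0,0.0031,0,0,0.4889,1]
  ]
}}

```text
t: 17.15
tcp_pos: [0.4625, -0.1096, 0.1283]
tcp_rot: [-180.0, 0.0, -131.0]
force: [0.4, -2.8, 1.2]
width: 0.0499
grip_force: 15.0
```

Scaled: 0.12 cm / 40 = 0.003, 0.112 cm / 40 = 0.0028, 87 degrees / 180 = 0.4833.

Call:
{"name": "servo_tool", "arguments": {
  "motion": [
    [0,0,0.0003,0,0,0.0444,1],
    [0,0,0.0006,0,0,0.0889,1],
    [0,0,0.0008,0,0,0.1333,1],
    [0,0,0.0011,0,0,0.1778,1],
    [0,0,0.0014,0,0,0.2222,1],
    [0,0,0.0017,0,0,0.2667,1],
    [0,0,0.002,0,0,0.3111,1],
    [0,0,0.0023,0,0,0.3556,1],
    [0,0,0.0025,0,0,0.4,1],
    [0,0,0.0028,0,0,0.4444,1],
    [0,0,0.003,0,0,0.4833,1],
    [0,0,0.003,0,0,0.4833,1]
  ]
}}

```text
t: 18.35
tcp_pos: [0.4625, -0.1097, 0.1271]
tcp_rot: [180.0, 0.0, 142.2]
force: [1.3, -2.7, 1.6]
width: 0.0498
grip_force: 15.0
```

Run:
```python
from h import *
o=ctrl.get_obs();print(o["t"],np.round(o["joints"],1),np.round(o["tcp_pos"],4),np.round(o["tcp_rot"],1),o["width"],o["force"],o["grip_force"])
for n in ["side","top"]:
    m=optics.camera_model(n);im,d=optics.read_camera(n);P=cloud(m,d)
    for t in ["knob","other_knob"]:
        for l in spotter.landmark_of(n,t)[:2]:
            r,c=l["point"];print(n,t,round(l["conf"],2),np.round(unproj(m,r,c,d[int(round(r)),int(round(c))]),4))
    cv2.imwrite(f"pics/e_{n}.png",im[:,:,::-1])
```

```text
18.35 [  10.5    7.6  -32.4    0.   -50.  -138.3] [ 0.4625 -0.1097  0.1271] [180.    0.  142.2] 0.04975841339685244 [ 1.26113563 -2.66573838  1.62083914] 15.001660287380219
side other_knob 0.78 [ 0.6339 -0.0959  0.1423]
top knob 0.23 [ 0.5488 -0.2453  0.0027]
top other_knob 0.55 [ 0.6288 -0.0995  0.1386]
```

View pics/e_side.png

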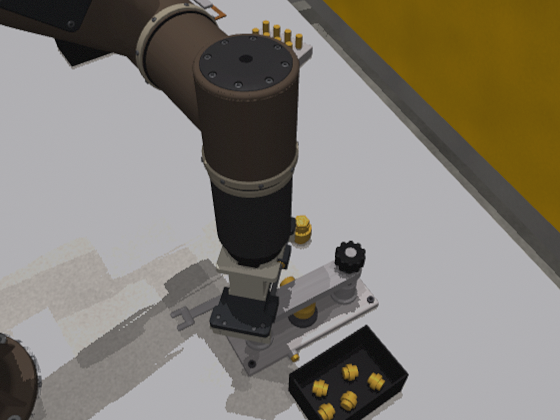

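The hand holds the knob at pixel (260,335). The other knob (350,257) and the bench items are undisturbed. The hand came down about 5.4 mm over the forward turn.

```bash
python3 -c "
from workcell import ctrl
print(ctrl.finish_job())"
```

```text
the job is handed in; nothing more can be done
None
```

The job is handed in: I turned the raised screw back about 90° until it dropped into the thread, then forward about 365° (one turn) with one regrip. The hand still holds the knob, and the other screw and loose things were left alone.

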